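Move the spice row to the metal rack in the same order

ROBOT

A 6-joint arm with a two-finger parallel gripper is mounted at the origin on a cart in front of the work surface, level with it; the furniture and walls round the work are solid. World frame = base frame: x ahead of the robot, y to its left, z up, the work surface at z = 0. Lengths are in m, angles in rad, forces in N, time in s.
With the tool pointing down it reaches from about 0.35 to 0.775 m from the base axis. Payload 7.3 kg.
Tool frame: the origin (TCP) lies on the centre line of the jaws, within the pads' length; the fingertips stand tip_reach ahead of it and the grasp point (between the pads) lies 6 mm ahead of it (tip_reach is the distance from the TCP to the fingertips, in m); x points along the fingers, y is the direction in which the jaws open and shut, and the axes are right-handed (so a half turn about x gives the same grasp; the last joint's range is limited). The gripper opens to 92 mm and grips with 3 to 60 N. Pads are 19 mm wide; open, the fingers measure 130 mm over their backs; the gripper's body (75 mm by 190 mm) begins 47 mm behind the grasp point.
Start: joints at [-1.391, 0.342, 1.524, -0, 1.275, -0.146], TCP at [0.168, -0.497, 0.252] pointing down, gripper open.
Joint ranges: [-2.53, 2.53], [-0.77, 2.02], [0.04, 2.7], [-1, 4.14], [0.28, 2.66], [-3.11, 3.11]. Speed limits (rad/s): [2.57, 2.57, 3.14, 3.14, 3.14, 3.14].

INTERFACE

Orientations are given as [roll, pitch, yaw] about the fixed x, y, z axes, in that order (R = Rz(yaw) Ry(pitch) Rx(roll)).
In Python, from cell import observe, read_camera, get_calibration, hand_in, tip_reach gives the robot as it stands. The module is installed in compiled form; this text tells all that it offers.
- The arm moves only by the shell command python3 -m crank 'ROWS' [FORCE]. ROWS is JSON, a list of rows, each an object of numbers: "fingers": the opening, from -1 (shut) to 1 (fully open); "tx", "ty", "tz": the shift along the tool's x, y, z in units of 40 mm (1.0 is 40 mm); "roll": the turn about the tool's x in units of 10 degrees (1.0 is 10 degrees). In form: [{"fingers": .., "tx": .., "ty": .., "tz": .., "roll": ..}, ...]. A call has exactly 8 rows; each row is the pose to reach, as a shift and turn from the pose commanded when the call began, along the tool's axes at that moment; what a row does not reach only later rows make up. A row lasts 1/8 s, in which the tool goes at most 62.5 mm and 10.7 degrees, less where a joint would pass 70% of its speed; a pose out of reach is approached as far as the arm can. A call with a gripper value outside its range is refused whole. The fingers move at their own pace and stop on an object; FORCE is the grip in N (left out, the last holds). Time passes only in rows, so rows that repeat a pose let the fingers close, or fill a call up. It gives the time, the measured TCP pose, the force and the opening at its end, in the units of the state.
- observe(): the state, without advancing time (a new reading comes with each control period).
- read_camera(name): name is "scene" or "top"; returns (picture, depth): 480x640x3 uint8, red, green, blue; 480x640 float32, m along the optical axis (not along the pixel's ray), 0 where there is no reading.
- get_calibration(name): a dict with "vertical_fov" (degrees; the focal length in pixels is half the picture's height over the tangent of half this angle, whatever the lens; pixels are square), "cx", "cy" (the principal point, pixels), "dist_coeffs" ([k1, k2, p1, p2, k3] as OpenCV has them; the pictures are not rectified), "pose" (4x4, takes a point from camera to world coordinates). Camera axes: x right, y down, z forward; pixel columns grow to the right and rows downward; lengths in m; the calibration is good to about 2 mm. A picture is of the moment at which its call begins. get_calibration takes no time and is no camera call.
- hand_in(): hands the job in, once; it reports no verdict.
The state is a dict: "time": time; "qpos": joint angles; "qvel": joint speeds; "joint_efforts": joint torques, N m; "tool_pos": TCP position; "tool_rot": TCP orientation; "contact_force": force on the tool from outside, world axes, zero at the start; "torque": the same for the moment, N m; "opening": finger opening in m.
Only numpy, scipy, OpenCV 4.12 (cv2) and the standard library are available. Lean on these libraries where they do the work, as an engineer would, in place of code of your own. Each camera call takes 0.05 s, during which the arm holds its last target. There are 200 camera calls.

TASK

Move the four spice jars from the wooden rack to the empty metal rack, one at a time and straight from pocket to pocket, keeping their order: each jar goes to the pocket that is just as far from the metal rack's loop handle as its old pocket was from the wooden rack's loop handle. Leave every jar standing upright on the pocket floor and let go of, put none down on the table on the way, and do not disturb the round-topped jar or the clear cup.

Things in the scene. Friction and masses are not known exactly. Their poses are not given: they have to be found in the camera images.
- wood_rack: Light wood rack, full at the start, any side and yaw; does not move. Origin: centre of underside; x along the row towards its handle, y across, z up. Tray 305x80x30 mm; walls, dividers, floor 5 mm thick. Four open 70x70 mm pockets centred at x = 112.5, 37.5, -37.5, -112.5 mm, y = 0; jars stand at z = 5 mm. Handle: loop of 8 mm steel rod, 48 mm wide, 20 mm up, sticking out 40 mm at the +x end.
- metal_rack: Plain grey metal rack, empty at the start, any side and yaw; does not move. Same form and sizes as the wooden rack: origin at centre of underside, x along the row towards its loop handle, four open 70x70 mm pockets centred at x = 112.5, 37.5, -37.5, -112.5 mm, y = 0, floor at z = 5 mm, walls to z = 30 mm.
- shaker: Salt shaker with a domed grey top, 90 mm high, 44 mm diameter at its widest (30 mm up), narrowing to 33 mm under the cap; the cap has a straight side 34 mm across from 66 to 78 mm up, the best place to grip. Origin: centre of its underside; z is its axis, up. It starts upright in any pocket of the wooden rack. One solid piece, lid fixed.
- short_pot: Short pepper pot, glass with a flat black lid, the lowest of the four: 50 mm diameter, 74 mm high; the side is straight enough to grip at any height from 20 to 70 mm. Origin: centre of its underside; z is its axis, up. It starts upright in any pocket of the wooden rack. One solid piece, lid fixed.
- spice_jar: Slim white spice jar, the tallest of the four: 47 mm diameter, 98 mm high; grip at any height from 20 to 90 mm. Origin: centre of its underside; z is its axis, up. It starts upright in any pocket of the wooden rack. One solid piece, lid fixed.
- wide_lid_jar: Glass jar with a broad lid, the widest of the four: 54 mm diameter, 82 mm high; grip at any height from 20 to 78 mm. Origin: centre of its underside; z is its axis, up. It starts upright in any pocket of the wooden rack. One solid piece, lid fixed.
- round_top_jar: Bystander, to be left alone: jar with a large round top, 65 mm diameter, 131 mm high, beyond the racks. Origin: centre of its underside, z up.
- clear_cup: Bystander, to be left alone: empty clear plastic cup, 88 mm diameter at the rim, 69 mm high, at the back. Origin: centre of its underside, z up.

How it is judged:
At the end, for the whole second after the job is handed in: Each metal-rack pocket holds one jar, within 15 mm of its centre, underside at most 10 mm above the rack's, tilt under 0.15 rad, at rest, released; order kept: no pocket got a jar while the same-numbered pocket of the wooden rack was occupied, and no jar stood on the table (((x of shaker in the frame of metal_rack between 0.0975 and 0.1275 m and y of shaker in the frame of metal_rack between -0.015 and 0.015 m and z of shaker in the frame of metal_rack below 0.01 m) or (x of short_pot in the frame of metal_rack between 0.0975 and 0.1275 m and y of short_pot in the frame of metal_rack between -0.015 and 0.015 m and z of short_pot in the frame of metal_rack below 0.01 m) or (x of spice_jar in the frame of metal_rack between 0.0975 and 0.1275 m and y of spice_jar in the frame of metal_rack between -0.015 and 0.015 m and z of spice_jar in the frame of metal_rack below 0.01 m) or (x of wide_lid_jar in the frame of metal_rack between 0.0975 and 0.1275 m and y of wide_lid_jar in the frame of metal_rack between -0.015 and 0.015 m and z of wide_lid_jar in the frame of metal_rack below 0.01 m)) and ((x of shaker in the frame of metal_rack between 0.0225 and 0.0525 m and y of shaker in the frame of metal_rack between -0.015 and 0.015 m and z of shaker in the frame of metal_rack below 0.01 m) or (x of short_pot in the frame of metal_rack between 0.0225 and 0.0525 m and y of short_pot in the frame of metal_rack between -0.015 and 0.015 m and z of short_pot in the frame of metal_rack below 0.01 m) or (x of spice_jar in the frame of metal_rack between 0.0225 and 0.0525 m and y of spice_jar in the frame of metal_rack between -0.015 and 0.015 m and z of spice_jar in the frame of metal_rack below 0.01 m) or (x of wide_lid_jar in the frame of metal_rack between 0.0225 and 0.0525 m and y of wide_lid_jar in the frame of metal_rack between -0.015 and 0.015 m and z of wide_lid_jar in the frame of metal_rack below 0.01 m)) and ((x of shaker in the frame of metal_rack between -0.0525 and -0.0225 m and y of shaker in the frame of metal_rack between -0.015 and 0.015 m and z of shaker in the frame of metal_rack below 0.01 m) or (x of short_pot in the frame of metal_rack between -0.0525 and -0.0225 m and y of short_pot in the frame of metal_rack between -0.015 and 0.015 m and z of short_pot in the frame of metal_rack below 0.01 m) or (x of spice_jar in the frame of metal_rack between -0.0525 and -0.0225 m and y of spice_jar in the frame of metal_rack between -0.015 and 0.015 m and z of spice_jar in the frame of metal_rack below 0.01 m) or (x of wide_lid_jar in the frame of metal_rack between -0.0525 and -0.0225 m and y of wide_lid_jar in the frame of metal_rack between -0.015 and 0.015 m and z of wide_lid_jar in the frame of metal_rack below 0.01 m)) and ((x of shaker in the frame of metal_rack between -0.1275 and -0.0975 m and y of shaker in the frame of metal_rack between -0.015 and 0.015 m and z of shaker in the frame of metal_rack below 0.01 m) or (x of short_pot in the frame of metal_rack between -0.1275 and -0.0975 m and y of short_pot in the frame of metal_rack between -0.015 and 0.015 m and z of short_pot in the frame of metal_rack below 0.01 m) or (x of spice_jar in the frame of metal_rack between -0.1275 and -0.0975 m and y of spice_jar in the frame of metal_rack between -0.015 and 0.015 m and z of spice_jar in the frame of metal_rack below 0.01 m) or (x of wide_lid_jar in the frame of metal_rack between -0.1275 and -0.0975 m and y of wide_lid_jar in the frame of metal_rack between -0.015 and 0.015 m and z of wide_lid_jar in the frame of metal_rack below 0.01 m)) and angle between each of shaker, short_pot, spice_jar, wide_lid_jar's own z axis and vertical below 0.15 rad and linear speed of each of shaker, short_pot, spice_jar, wide_lid_jar below 0.02 m/s and angular speed of each of shaker, short_pot, spice_jar, wide_lid_jar below 0.2 rad/s); the robot touches nothing.
It fails at once if order lost: a pocket of the metal rack is given a jar while the wooden rack's pocket of the same number, counted from the handle, still holds another ((((x of shaker in the frame of metal_rack between 0.0825 and 0.1425 m and y of shaker in the frame of metal_rack between -0.03 and 0.03 m and z of shaker in the frame of metal_rack below 0.015 m) or (x of short_pot in the frame of metal_rack between 0.0825 and 0.1425 m and y of short_pot in the frame of metal_rack between -0.03 and 0.03 m and z of short_pot in the frame of metal_rack below 0.015 m) or (x of spice_jar in the frame of metal_rack between 0.0825 and 0.1425 m and y of spice_jar in the frame of metal_rack between -0.03 and 0.03 m and z of spice_jar in the frame of metal_rack below 0.015 m) or (x of wide_lid_jar in the frame of metal_rack between 0.0825 and 0.1425 m and y of wide_lid_jar in the frame of metal_rack between -0.03 and 0.03 m and z of wide_lid_jar in the frame of metal_rack below 0.015 m)) and ((x of shaker in the frame of wood_rack between 0.0825 and 0.1425 m and y of shaker in the frame of wood_rack between -0.03 and 0.03 m and z of shaker in the frame of wood_rack below 0.015 m) or (x of short_pot in the frame of wood_rack between 0.0825 and 0.1425 m and y of short_pot in the frame of wood_rack between -0.03 and 0.03 m and z of short_pot in the frame of wood_rack below 0.015 m) or (x of spice_jar in the frame of wood_rack between 0.0825 and 0.1425 m and y of spice_jar in the frame of wood_rack between -0.03 and 0.03 m and z of spice_jar in the frame of wood_rack below 0.015 m) or (x of wide_lid_jar in the frame of wood_rack between 0.0825 and 0.1425 m and y of wide_lid_jar in the frame of wood_rack between -0.03 and 0.03 m and z of wide_lid_jar in the frame of wood_rack below 0.015 m))) or (((x of shaker in the frame of metal_rack between 0.0075 and 0.0675 m and y of shaker in the frame of metal_rack between -0.03 and 0.03 m and z of shaker in the frame of metal_rack below 0.015 m) or (x of short_pot in the frame of metal_rack between 0.0075 and 0.0675 m and y of short_pot in the frame of metal_rack between -0.03 and 0.03 m and z of short_pot in the frame of metal_rack below 0.015 m) or (x of spice_jar in the frame of metal_rack between 0.0075 and 0.0675 m and y of spice_jar in the frame of metal_rack between -0.03 and 0.03 m and z of spice_jar in the frame of metal_rack below 0.015 m) or (x of wide_lid_jar in the frame of metal_rack between 0.0075 and 0.0675 m and y of wide_lid_jar in the frame of metal_rack between -0.03 and 0.03 m and z of wide_lid_jar in the frame of metal_rack below 0.015 m)) and ((x of shaker in the frame of wood_rack between 0.0075 and 0.0675 m and y of shaker in the frame of wood_rack between -0.03 and 0.03 m and z of shaker in the frame of wood_rack below 0.015 m) or (x of short_pot in the frame of wood_rack between 0.0075 and 0.0675 m and y of short_pot in the frame of wood_rack between -0.03 and 0.03 m and z of short_pot in the frame of wood_rack below 0.015 m) or (x of spice_jar in the frame of wood_rack between 0.0075 and 0.0675 m and y of spice_jar in the frame of wood_rack between -0.03 and 0.03 m and z of spice_jar in the frame of wood_rack below 0.015 m) or (x of wide_lid_jar in the frame of wood_rack between 0.0075 and 0.0675 m and y of wide_lid_jar in the frame of wood_rack between -0.03 and 0.03 m and z of wide_lid_jar in the frame of wood_rack below 0.015 m))) or (((x of shaker in the frame of metal_rack between -0.0675 and -0.0075 m and y of shaker in the frame of metal_rack between -0.03 and 0.03 m and z of shaker in the frame of metal_rack below 0.015 m) or (x of short_pot in the frame of metal_rack between -0.0675 and -0.0075 m and y of short_pot in the frame of metal_rack between -0.03 and 0.03 m and z of short_pot in the frame of metal_rack below 0.015 m) or (x of spice_jar in the frame of metal_rack between -0.0675 and -0.0075 m and y of spice_jar in the frame of metal_rack between -0.03 and 0.03 m and z of spice_jar in the frame of metal_rack below 0.015 m) or (x of wide_lid_jar in the frame of metal_rack between -0.0675 and -0.0075 m and y of wide_lid_jar in the frame of metal_rack between -0.03 and 0.03 m and z of wide_lid_jar in the frame of metal_rack below 0.015 m)) and ((x of shaker in the frame of wood_rack between -0.0675 and -0.0075 m and y of shaker in the frame of wood_rack between -0.03 and 0.03 m and z of shaker in the frame of wood_rack below 0.015 m) or (x of short_pot in the frame of wood_rack between -0.0675 and -0.0075 m and y of short_pot in the frame of wood_rack between -0.03 and 0.03 m and z of short_pot in the frame of wood_rack below 0.015 m) or (x of spice_jar in the frame of wood_rack between -0.0675 and -0.0075 m and y of spice_jar in the frame of wood_rack between -0.03 and 0.03 m and z of spice_jar in the frame of wood_rack below 0.015 m) or (x of wide_lid_jar in the frame of wood_rack between -0.0675 and -0.0075 m and y of wide_lid_jar in the frame of wood_rack between -0.03 and 0.03 m and z of wide_lid_jar in the frame of wood_rack below 0.015 m))) or (((x of shaker in the frame of metal_rack between -0.1425 and -0.0825 m and y of shaker in the frame of metal_rack between -0.03 and 0.03 m and z of shaker in the frame of metal_rack below 0.015 m) or (x of short_pot in the frame of metal_rack between -0.1425 and -0.0825 m and y of short_pot in the frame of metal_rack between -0.03 and 0.03 m and z of short_pot in the frame of metal_rack below 0.015 m) or (x of spice_jar in the frame of metal_rack between -0.1425 and -0.0825 m and y of spice_jar in the frame of metal_rack between -0.03 and 0.03 m and z of spice_jar in the frame of metal_rack below 0.015 m) or (x of wide_lid_jar in the frame of metal_rack between -0.1425 and -0.0825 m and y of wide_lid_jar in the frame of metal_rack between -0.03 and 0.03 m and z of wide_lid_jar in the frame of metal_rack below 0.015 m)) and ((x of shaker in the frame of wood_rack between -0.1425 and -0.0825 m and y of shaker in the frame of wood_rack between -0.03 and 0.03 m and z of shaker in the frame of wood_rack below 0.015 m) or (x of short_pot in the frame of wood_rack between -0.1425 and -0.0825 m and y of short_pot in the frame of wood_rack between -0.03 and 0.03 m and z of short_pot in the frame of wood_rack below 0.015 m) or (x of spice_jar in the frame of wood_rack between -0.1425 and -0.0825 m and y of spice_jar in the frame of wood_rack between -0.03 and 0.03 m and z of spice_jar in the frame of wood_rack below 0.015 m) or (x of wide_lid_jar in the frame of wood_rack between -0.1425 and -0.0825 m and y of wide_lid_jar in the frame of wood_rack between -0.03 and 0.03 m and z of wide_lid_jar in the frame of wood_rack below 0.015 m)))).
It fails at once if a jar is put down on the table top (height (world z) of any of shaker, short_pot, spice_jar, wide_lid_jar below 0.003 m).
It fails at once if a jar falls over (angle between any of shaker, short_pot, spice_jar, wide_lid_jar's own z axis and vertical above 1 rad).
It fails at once if the round-topped jar or the clear cup is disturbed (moved 30 mm or tipped) (distance of any of round_top_jar, clear_cup from where it was at the start of the episode above 0.03 m or angle between any of round_top_jar, clear_cup's own z axis and vertical above 0.35 rad).
It also fails if it takes over 120 s, if anything falls off the work surface, if the arm or the gripper's body presses on something with over 40 N, if the wrist force passes 120 N, or if a joint passes its speed limit or range.

## Working session

There is one attempt and no reset: what is moved stays moved. The work goes in short steps, Python scripts to look and compute and a shell command to move; the robot and the scene stay as the last step left them, time stands still between calls to the robot, and variables do not carry over. Pictures are saved under pics/ and viewed, about 12 in all and at most 16, crops included, and the job is handed in when it is done.

```bash
mkdir -p pics
cat > h.py <<'E'
import numpy as np, cv2
from cell import observe, read_camera, get_calibration, tip_reach
def K(c):
    f=240/np.tan(np.radians(c["vertical_fov"])/2)
    return np.array([[f,0,c["cx"]],[0,f,c["cy"]],[0,0,1.]])
def cloud(name,depth):
    c=get_calibration(name);u,v=np.meshgrid(np.arange(640),np.arange(480))
    p=np.stack([u,v],-1).reshape(-1,1,2).astype(np.float64)
    n=cv2.undistortPoints(p,K(c),np.array(c["dist_coeffs"])).reshape(480,640,2)
    P=np.dstack([n*depth[...,None],depth]); T=np.array(c["pose"])
    W=P@T[:3,:3].T+T[:3,3]; W[depth==0]=np.nan
    return W
def ray(name,uv,z):
    c=get_calibration(name);T=np.array(c["pose"])
    n=cv2.undistortPoints(np.array(uv,float).reshape(-1,1,2),K(c),np.array(c["dist_coeffs"])).reshape(-1,2)
    d=np.c_[n,np.ones(len(n))]@T[:3,:3].T; o=T[:3,3]
    return o+d*((z-o[2])/d[:,2])[:,None]
E
python3 - <<'E'
from h import *
print(observe(), tip_reach if not callable(tip_reach) else tip_reach())
for n in("scene","top"):
    im,d=read_camera(n);cv2.imwrite(f"pics/{n}0.png",im[...,::-1]);np.savez(f"{n}0.npz",im=im,d=d)
    c=get_calibration(n);print(n,c)
E
```

```text
{'time': 0.0, 'qpos': array([-1.39100578e+00,  3.42719246e-01,  1.52499617e+00,  1.82987219e-05,
        1.27540651e+00, -1.45952926e-01]), 'qvel': array([-0.0006029 ,  0.00090193,  0.00117548,  0.00060392,  0.00047455,
        0.00119979]), 'joint_efforts': array([-2.66489078e-03, -4.31247640e+01, -2.44207907e+01,  7.16361590e-02,
        5.58827980e-02, -1.12232040e-04]), 'tool_pos': array([ 0.16799099, -0.49701546,  0.25105402]), 'tool_rot': array([-1.72819081,  1.56926695,  1.73913998]), 'contact_force': array([-3.78189043e-01,  1.54747061e-04, -1.00480317e+00]), 'torque': array([-0.06542183, -0.03060726, -0.03312981]), 'opening': 0.09164878862952569} 0.025
scene {'vertical_fov': 51.18227162736614, 'cx': 317.34681275806787, 'cy': 237.21565804432493, 'dist_coeffs': array([-0.06245206,  0.        ,  0.        ,  0.        ,  0.        ]), 'pose': array([[-0.85381521, -0.38390327,  0.35159333,  0.19921371],
       [-0.52014088,  0.60151147, -0.60633111,  0.67496713],
       [ 0.02128508, -0.70057279, -0.71326342,  0.84887566],
       [ 0.        ,  0.        ,  0.        ,  1.        ]])}
top {'vertical_fov': 53.4645675193939, 'cx': 323.07857216471064, 'cy': 240.76721553747015, 'dist_coeffs': array([-0.05991439,  0.        ,  0.        ,  0.        ,  0.        ]), 'pose': array([[-1.32599270e-02, -9.93315520e-01,  1.14666704e-01,
         4.60156143e-01],
       [-9.99854064e-01,  1.44070371e-02,  9.18088363e-03,
        -1.29338796e-05],
       [-1.07715217e-02, -1.14528232e-01, -9.93361595e-01,
         1.00775009e+00],
       [ 0.00000000e+00,  0.00000000e+00,  0.00000000e+00,
         1.00000000e+00]])}
```

View pics/top0.png

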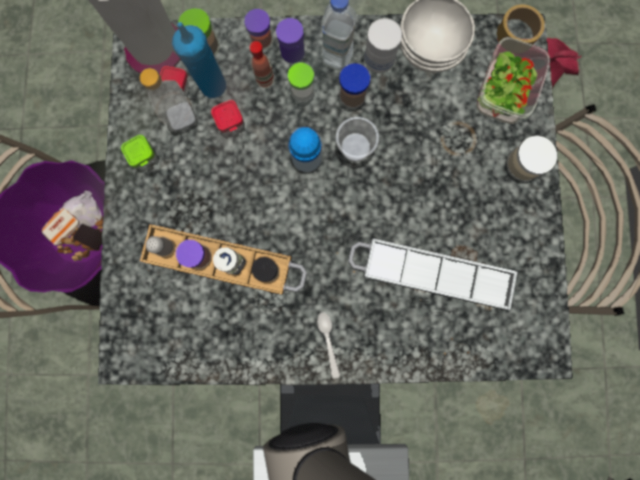

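View pics/scene0.png

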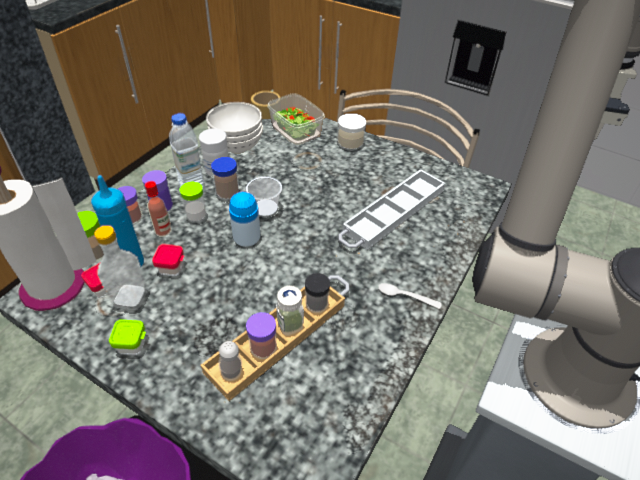

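Run:
```python
from h import *
D={n:np.load(n+"0.npz") for n in("top","scene")}
C={n:cloud(n,D[n]["d"]) for n in D}
def box(n,c):
    P=C[n]; m=(np.abs(P[...,2]-0.030)<0.006)&(np.abs(P[...,0]-c[0])<.13)&(np.abs(P[...,1]-c[1])<.2)
    m=m.astype(np.uint8)
    cs,_=cv2.findContours(cv2.dilate(m,np.ones((3,3))),cv2.RETR_EXTERNAL,cv2.CHAIN_APPROX_NONE)
    k=max(cs,key=cv2.contourArea); k0=np.zeros_like(m);cv2.drawContours(k0,[k],-1,1,-1)
    pts=P[(k0&m)>0]
    r=cv2.minAreaRect((pts[:,:2]*1000).astype(np.float32))
    print(n,"rim rect",r,len(pts),"z",np.median(pts[:,2]), np.nanmedian(P[...,2][np.abs(P[...,2])<.01]))
for n in C:
    for c in [(.38,.19),(.38,-.22)]: box(n,c)
P=C["top"]
# colour masks in top image
im=D["top"]["im"];hsv=cv2.cvtColor(im,cv2.COLOR_RGB2HSV)
for nm,m in (("wood",cv2.inRange(hsv,(8,90,90),(25,255,255))),("metal",cv2.inRange(hsv,(0,0,150),(180,40,255)))):
    m[:220]=0;m[315:]=0;m[:,:120]=0;m[:,530:]=0
    if nm=="metal": m[:,:363]=0
    if nm=="wood": m[:,310:]=0
    v,u=np.nonzero(m); W=ray("top",np.c_[u,v],.03)[:,:2]
    r=cv2.minAreaRect((W*1000).astype(np.float32)); print(nm,r)
# jar tops
for px,h in (((157,244),90),((191,253),82),((228,260),98),((266,270),74)):
    u,v=px; m=P[v-16:v+17,u-16:u+17].reshape(-1,3); t=m[m[:,2]>0.005+h/1000-.008]
    print(px,h,len(t),np.median(t,0), (t.max(0)+t.min(0))/2,np.ptp(t,0), np.nanmax(m[:,2]))
    s=C["scene"].reshape(-1,3); c=np.median(t,0); k=(np.hypot(*(s[:,:2]-c[:2]).T)<.035)&(s[:,2]>.005+h/1000-.008); t=s[k]
    print("   scene",(t.max(0)+t.min(0))/2,np.ptp(t,0))
s=P.reshape(-1,3); t=s[(s[:,2]>.005)&(s[:,0]>.2)&(s[:,0]<.35)]; print("near things", t[(t[:,0]<.33)&(np.abs(t[:,1])<.1)].mean(0))
# tall stuff in corridor
for y in np.arange(-.4,.45,.1):
    t=s[(np.abs(s[:,1]-y)<.05)&(s[:,0]>.2)&(s[:,0]<.62)]; print(round(y,2),np.nanmax(t[:,2]))
# rows of rims & handles
for n in ("top",):
    for c in [(.36,.03),(.41,-.06)]:
        t=s[(np.abs(s[:,0]-c[0])<.04)&(np.abs(s[:,1]-c[1])<.03)&(s[:,2]>.01)]; print("handle",len(t),t.mean(0))
```

```text
top rim rect ((488.3359375, 162.51878356933594), (234.66131591796875, 42.89369583129883), 89.91438293457031) 364 z 0.02918026110746602 0.00025229266234294556
top rim rect ((498.35235595703125, -232.03689575195312), (306.3714599609375, 80.72325134277344), 77.43658447265625) 713 z 0.02912612348844945 0.00025229266234294556
scene rim rect ((490.7501220703125, 175.7191162109375), (206.9468231201172, 39.47036361694336), 85.56961822509766) 350 z 0.028288859619718165 -0.0003884446946847975
scene rim rect ((499.4251403808594, -231.09938049316406), (309.9875183105469, 83.14635467529297), 77.6412353515625) 455 z 0.02774478738434316 -0.0003884446946847975
wood ((539.3252563476562, 234.70004272460938), (307.7638244628906, 82.35627746582031), 76.42940521240234)
metal ((519.5826416015625, -242.70831298828125), (341.82049560546875, 172.52955627441406), 88.0633316040039)
(157, 244) 90 178 [0.56429474 0.34102432 0.09215347] [0.56569246 0.34241449 0.09243255] [0.0297654 0.0287438 0.0103676] 0.09761634884131476
   scene [0.56591082 0.34475991 0.09157118] [0.02999843 0.02882706 0.00911855]
(191, 253) 82
[... 357 characters left out ...]
ene [0.53211673 0.1993847  0.10033606] [0.0461638  0.0457548  0.01030149]
(266, 270) 74 524 [0.51387111 0.12466914 0.07895823] [0.51465653 0.12536361 0.0772438 ] [0.04911686 0.05096009 0.01165656] 0.08307208062666671
   scene [0.51440445 0.12640001 0.07632277] [0.05109004 0.05167145 0.01050727]
near things [0.23522093 0.02642816 0.29034339]
-0.4 0.0339831866675514
-0.3 0.03433200397285119
-0.2 0.03553337437670634
-0.1 0.4215114035570233
-0.0 0.43017885252639687
0.1 0.3092646768546591
0.2 0.10842907045534711
0.3 0.09761634884131476
0.4 0.09528896498581851
handle 37 [0.36720537 0.00303822 0.01258168]
handle 0 [nan nan nan]<stdin>:36: RuntimeWarning: Mean of empty slice.
  ret = um.true_divide(
```

```bash
cat >> h.py <<'E'
from scipy.spatial.transform import Rotation as Rn
W=dict(pot=(.5145,.1258),spice=(.532,.1983),wide=(.5471,.2718),shaker=(.5657,.3430))
M=dict(pot=(.5232,-.1218),spice=(.5070,-.1950),wide=(.4908,-.2682),shaker=(.4746,-.3414))
def go(xy,z,yaw):
    """shift to TCP target xy,z with jaw (tool y) along yaw deg (mod 180)"""
    s=observe(); R=Rn.from_euler("xyz",s["tool_rot"]).as_matrix()
    d=np.array([*xy,z])-s["tool_pos"]; t=R.T@d/.04
    a=np.degrees(np.arctan2(R[1,1],R[0,1])); dy=(yaw-a+90)%180-90
    print("t",s["time"].round(2),"pos",s["tool_pos"].round(4),"jaw",a.round(2),"open",round(s["opening"],4),"F",s["contact_force"].round(1),"down",R[:,0].round(3))
    print("  to",xy,z,"-> tx,ty,tz",t.round(3),"roll",round(-dy/10,3),"q",s["qpos"].round(2))
E
python3 -c "
from h import *
go(W['pot'],.2,-13.4)"
```

```text
Traceback (most recent call last):
  File "h.py", line 26, in go
    print("t",s["time"].round(2),"pos",s["tool_pos"].round(4),"jaw",a.round(2),"open",round(s["opening"],4),"F",s["contact_force"].round(1),"down",R[:,0].round(3))
              ^^^^^^^^^^^^^^^
AttributeError: 'float' object has no attribute 'round'
```

```bash
sed -i 's/s\["time"\].round(2)/round(s["time"],2)/' h.py
python3 -c "
from h import *
go(W['pot'],.2,-13.4)"
```

```text
t 0.1 pos [ 0.168  -0.497   0.2511] jaw -71.33 open 0.0917 F [ 0.7  1.2 -0.2] down [-0.     0.001 -1.   ]
  to (0.5145, 0.1258) 0.2 -> tx,ty,tz [  1.297 -11.977 -13.19 ] roll -5.793 q [-1.39  0.34  1.52  0.    1.28 -0.15]
```

```bash
python3 -m crank '[{"fingers":1,"tx":0,"ty":-0.5,"tz":-0.55,"roll":-0.4},{"fingers":1,"tx":0,"ty":-1.3,"tz":-1.4,"roll":-1.2},{"fingers":1,"tx":0,"ty":-2.2,"tz":-2.4,"roll":-2},{"fingers":1,"tx":0,"ty":-3.1,"tz":-3.4,"roll":-2.9},{"fingers":1,"tx":0,"ty":-4.0,"tz":-4.4,"roll":-3.8},{"fingers":1,"tx":0,"ty":-4.9,"tz":-5.4,"roll":-4.7},{"fingers":1,"tx":0,"ty":-5.6,"tz":-6.2,"roll":-5.4},{"fingers":1,"tx":0,"ty":-6,"tz":-6.6,"roll":-5.8}]' 15
python3 -c "
from h import *
go(W['pot'],.2,-13.4)"
```

```text
time: 1.1
tool_pos: [0.3419, -0.1836, 0.2516]
tool_rot: [-2.574, 1.57, 1.911]
contact_force: [0.6, 0.3, 0.8]
opening: 0.0913
t 1.1 pos [ 0.3419 -0.1836  0.2516] jaw -13.05 open 0.0913 F [0.6 0.3 0.8] down [-0.  0. -1.]
  to (0.5145, 0.1258) 0.2 -> tx,ty,tz [ 1.292  2.458 -8.509] roll 0.035 q [-0.69  0.09  1.86  0.    1.2  -0.46]
```

```bash
python3 -m crank '[{"fingers":1,"tx":0,"ty":0.2,"tz":-0.7,"roll":0},{"fingers":1,"tx":0,"ty":0.5,"tz":-1.8,"roll":0},{"fingers":1,"tx":0.2,"ty":0.9,"tz":-3.1,"roll":0},{"fingers":1,"tx":0.5,"ty":1.3,"tz":-4.5,"roll":0},{"fingers":1,"tx":0.8,"ty":1.7,"tz":-5.9,"roll":0},{"fingers":1,"tx":1.1,"ty":2.1,"tz":-7.3,"roll":0},{"fingers":1,"tx":1.29,"ty":2.38,"tz":-8.2,"roll":0},{"fingers":1,"tx":1.29,"ty":2.46,"tz":-8.51,"roll":0.04}]'
python3 -c "
from h import *
go(W['pot'],.065,-13.4)
im,d=read_camera('scene');cv2.imwrite('pics/s1.png',im[...,::-1])"
```

```text
time: 2.1
tool_pos: [0.5156, 0.1247, 0.1989]
tool_rot: [-1.214, 1.569, -3.022]
contact_force: [0.2, -1.0, 0.3]
opening: 0.0919
t 2.1 pos [0.5156 0.1247 0.1989] jaw -13.61 open 0.0919 F [ 0.2 -1.   0.3] down [-0.002 -0.    -1.   ]
  to (0.5145, 0.1258) 0.065 -> tx,ty,tz [ 3.347 -0.026 -0.024] roll -0.021 q [ 0.09  0.4   1.59 -0.    1.15  0.33]
```

View pics/s1.png

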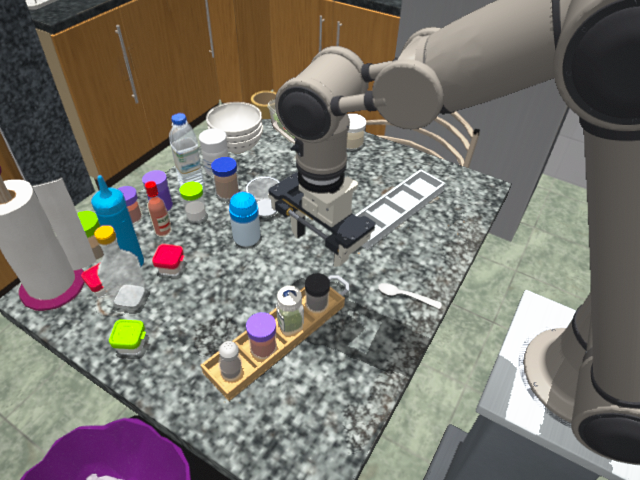

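The picture shows the jaws across the row, above the black-lidded pot at about (317,285). Nothing is near the fingers, so I'm descending.

```bash
python3 -m crank '[{"fingers":1,"tx":0.4,"ty":-0.02,"tz":-0.02,"roll":0},{"fingers":1,"tx":1,"ty":-0.02,"tz":-0.02,"roll":0},{"fingers":1,"tx":1.7,"ty":-0.02,"tz":-0.02,"roll":0},{"fingers":1,"tx":2.3,"ty":-0.02,"tz":-0.02,"roll":0},{"fingers":1,"tx":2.8,"ty":-0.02,"tz":-0.02,"roll":0},{"fingers":1,"tx":3.15,"ty":-0.02,"tz":-0.02,"roll":0},{"fingers":1,"tx":3.35,"ty":-0.02,"tz":-0.02,"roll":0},{"fingers":1,"tx":3.35,"ty":-0.02,"tz":-0.02,"roll":0}]' 20
python3 -m crank '[{"fingers":-0.2,"tx":0,"ty":0,"tz":0,"roll":0},{"fingers":-0.2,"tx":0,"ty":0,"tz":0,"roll":0},{"fingers":-0.4,"tx":0,"ty":0,"tz":0,"roll":0},{"fingers":-0.6,"tx":0,"ty":0,"tz":0,"roll":0},{"fingers":-1,"tx":0,"ty":0,"tz":0,"roll":0},{"fingers":-1,"tx":0,"ty":0,"tz":0,"roll":0},{"fingers":-1,"tx":0,"ty":0,"tz":0,"roll":0},{"fingers":-1,"tx":0,"ty":0,"tz":0,"roll":0}]' 20
python3 -c "
from h import *
go(M['pot'],.2,-12.5)"
```

```text
time: 3.15
tool_pos: [0.5149, 0.1237, 0.066]
tool_rot: [-0.958, 1.57, -2.769]
contact_force: [0.7, -0.5, 1.0]
opening: 0.0916
time: 4.15
tool_pos: [0.5151, 0.124, 0.0662]
tool_rot: [1.604, 1.571, -0.206]
contact_force: [0.8, 0.2, 1.7]
opening: 0.0489
t 4.15 pos [0.5151 0.124  0.0662] jaw -13.74 open 0.0489 F [0.8 0.2 1.7] down [ 0. -0. -1.]
  to (0.5232, -0.1218) 0.2 -> tx,ty,tz [-3.346  1.656  5.92 ] roll -0.124 q [ 0.09  0.57  1.73 -0.    0.83  0.33]
```

```bash
python3 -m crank '[{"fingers":-1,"tx":-0.4,"ty":0,"tz":0,"roll":0},{"fingers":-1,"tx":-1.1,"ty":0,"tz":0,"roll":0},{"fingers":-1,"tx":-1.8,"ty":0.05,"tz":0.2,"roll":0},{"fingers":-1,"tx":-2.3,"ty":0.2,"tz":0.8,"roll":0},{"fingers":-1,"tx":-2.6,"ty":0.5,"tz":1.8,"roll":0},{"fingers":-1,"tx":-2.7,"ty":0.8,"tz":2.9,"roll":0},{"fingers":-1,"tx":-2.7,"ty":1.1,"tz":4,"roll":0},{"fingers":-1,"tx":-2.7,"ty":1.35,"tz":4.9,"roll":-0.1}]'
python3 -c "
from h import *
go(M['pot'],.15,-12.5)"
```

```text
time: 5.15
tool_pos: [0.5208, -0.0809, 0.1752]
tool_rot: [1.306, 1.57, -0.487]
contact_force: [1.1, 0.5, -0.8]
opening: 0.0489
t 5.15 pos [ 0.5208 -0.0809  0.1752] jaw -12.75 open 0.0489 F [ 1.1  0.5 -0.8] down [ 0.001 -0.    -1.   ]
  to (0.5232, -0.1218) 0.15 -> tx,ty,tz [0.63  0.283 0.983] roll -0.025 q [-0.3   0.42  1.63 -0.    1.09 -0.08]
```

```bash
python3 -m crank '[{"fingers":-1,"tx":0.1,"ty":0.1,"tz":0.4,"roll":0},{"fingers":-1,"tx":0.3,"ty":0.2,"tz":0.8,"roll":0},{"fingers":-1,"tx":0.6,"ty":0.28,"tz":1,"roll":0},{"fingers":-1,"tx":0.9,"ty":0.28,"tz":1,"roll":0},{"fingers":-1,"tx":1.1,"ty":0.28,"tz":1,"roll":0},{"fingers":-1,"tx":1.2,"ty":0.28,"tz":1,"roll":0},{"fingers":-1,"tx":1.2,"ty":0.28,"tz":1,"roll":0},{"fingers":-1,"tx":1.2,"ty":0.28,"tz":1,"roll":0}]'
python3 -c "
from h import *
go(M['pot'],.067,-12.5)
im,d=read_camera('scene');cv2.imwrite('pics/s2.png',cv2.resize(im[100:340,240:560,::-1],None,fx=2,fy=2))"
```

```text
time: 6.15
tool_pos: [0.5233, -0.1206, 0.1265]
tool_rot: [1.347, 1.57, -0.445]
contact_force: [-0.2, -0.0, -1.9]
opening: 0.0489
t 6.15 pos [ 0.5233 -0.1206  0.1265] jaw -12.72 open 0.0489 F [-0.2 -0.  -1.9] down [ 0.001 -0.    -1.   ]
  to (0.5232, -0.1218) 0.067 -> tx,ty,tz [1.487 0.002 0.029] roll -0.022 q [-0.37  0.5   1.66 -0.    0.98 -0.15]
```

View pics/s2.png

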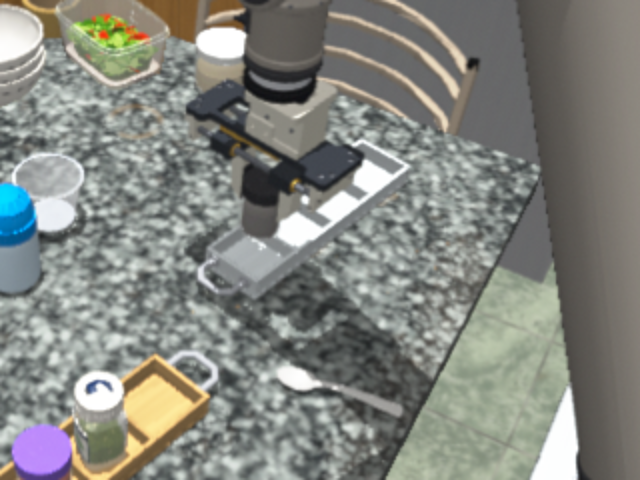

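The pot hangs upright over the pocket next to the metal handle (crop about 262,225). Lowering and releasing it now.

```bash
python3 -m crank '[{"fingers":-1,"tx":0.3,"ty":0,"tz":0.03,"roll":0},{"fingers":-1,"tx":0.7,"ty":0,"tz":0.03,"roll":0},{"fingers":-1,"tx":1.1,"ty":0,"tz":0.03,"roll":0},{"fingers":-1,"tx":1.3,"ty":0,"tz":0.03,"roll":0},{"fingers":-1,"tx":1.42,"ty":0,"tz":0.03,"roll":0},{"fingers":-1,"tx":1.48,"ty":0,"tz":0.03,"roll":0},{"fingers":-1,"tx":1.5,"ty":0,"tz":0.03,"roll":0},{"fingers":-1,"tx":1.5,"ty":0,"tz":0.03,"roll":0}]'
python3 -m crank '[{"fingers":0.2,"tx":0,"ty":0,"tz":0,"roll":0},{"fingers":0.4,"tx":0,"ty":0,"tz":0,"roll":0},{"fingers":0.7,"tx":0,"ty":0,"tz":0,"roll":0},{"fingers":1,"tx":0,"ty":0,"tz":0,"roll":0},{"fingers":1,"tx":-0.3,"ty":0,"tz":0,"roll":0},{"fingers":1,"tx":-1,"ty":0,"tz":0,"roll":0},{"fingers":1,"tx":-2,"ty":0,"tz":0,"roll":0},{"fingers":1,"tx":-3,"ty":0,"tz":0,"roll":0}]'
python3 -c "
from h import *
go(W['spice'],.2,-13.4)"
```

```text
time: 7.2
tool_pos: [0.523, -0.122, 0.0664]
tool_rot: [1.289, 1.57, -0.504]
contact_force: [-0.8, -0.5, -1.9]
opening: 0.0487
time: 8.2
tool_pos: [0.5227, -0.1219, 0.1881]
tool_rot: [1.295, 1.57, -0.498]
contact_force: [1.4, 0.3, -0.7]
opening: 0.0917
t 8.2 pos [ 0.5227 -0.1219  0.1881] jaw -12.73 open 0.0917 F [ 1.4  0.3 -0.7] down [ 0. -0. -1.]
  to (0.532, 0.1983) 0.2 -> tx,ty,tz [-0.3   -1.537 -7.858] roll 0.067 q [-0.37  0.42  1.59 -0.    1.13 -0.15]
```

```bash
python3 -m crank '[{"fingers":1,"tx":-0.1,"ty":-0.1,"tz":-0.6,"roll":0},{"fingers":1,"tx":-0.2,"ty":-0.35,"tz":-1.8,"roll":0},{"fingers":1,"tx":-0.3,"ty":-0.6,"tz":-3.1,"roll":0},{"fingers":1,"tx":-0.3,"ty":-0.88,"tz":-4.5,"roll":0},{"fingers":1,"tx":-0.3,"ty":-1.15,"tz":-5.9,"roll":0},{"fingers":1,"tx":-0.3,"ty":-1.38,"tz":-7.1,"roll":0},{"fingers":1,"tx":-0.3,"ty":-1.54,"tz":-7.85,"roll":0.07},{"fingers":1,"tx":-0.3,"ty":-1.54,"tz":-7.85,"roll":0.07}]'
cat >> h.py <<'E'
def check(name,h):
    im,d=read_camera("top");P=cloud("top",d);c=M[name]
    s=P.reshape(-1,3);k=(np.hypot(*(s[:,:2]-c).T)<.045)&(s[:,2]>h/1000-.006);t=s[k]
    print(name,"top n",len(t),"ctr off mm",(1000*((t.max(0)+t.min(0))[:2]/2-c)).round(1) if len(t) else None,"med z",np.median(t[:,2]).round(4) if len(t) else None)
    return im
E
python3 -c "
from h import *
go(W['spice'],.081,-13.4)
im=check('pot',74);cv2.imwrite('pics/t1.png',im[...,::-1])"
```

```text
time: 9.2
tool_pos: [0.5316, 0.2, 0.1988]
tool_rot: [2.215, 1.57, 0.414]
contact_force: [-0.4, 0.1, -0.2]
opening: 0.0918
t 9.2 pos [0.5316 0.2    0.1988] jaw -13.24 open 0.0918 F [-0.4  0.1 -0.2] down [ 0.001  0.    -1.   ]
  to (0.532, 0.1983) 0.081 -> tx,ty,tz [2.944 0.018 0.04 ] roll 0.016 q [0.22 0.47 1.48 0.   1.19 0.46]
pot top n 510 ctr off mm [-0.2  2. ] med z 0.0789
```

View pics/t1.png

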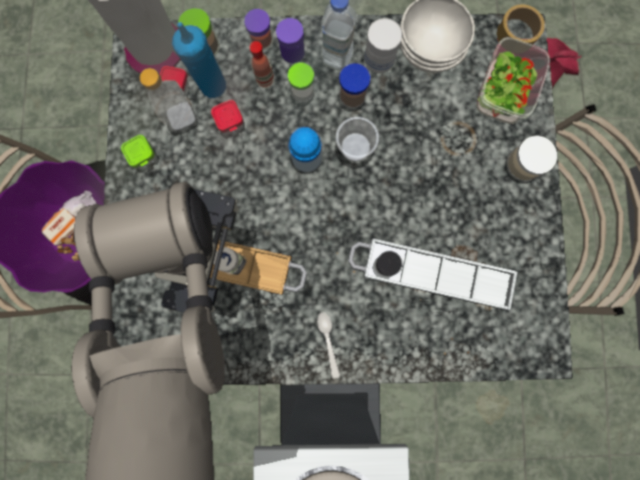

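The pot stands in the first metal pocket (388,264), 2 mm off centre, top at 79 mm as it should be. The spice jar is next.

```bash
python3 -m crank '[{"fingers":1,"tx":0.4,"ty":0.02,"tz":0.04,"roll":0.02},{"fingers":1,"tx":1,"ty":0.02,"tz":0.04,"roll":0.02},{"fingers":1,"tx":1.7,"ty":0.02,"tz":0.04,"roll":0.02},{"fingers":1,"tx":2.3,"ty":0.02,"tz":0.04,"roll":0.02},{"fingers":1,"tx":2.7,"ty":0.02,"tz":0.04,"roll":0.02},{"fingers":1,"tx":2.9,"ty":0.02,"tz":0.04,"roll":0.02},{"fingers":1,"tx":2.95,"ty":0.02,"tz":0.04,"roll":0.02},{"fingers":1,"tx":2.95,"ty":0.02,"tz":0.04,"roll":0.02}]' 20
python3 -m crank '[{"fingers":-0.2,"tx":0,"ty":0,"tz":0,"roll":0},{"fingers":-0.2,"tx":0,"ty":0,"tz":0,"roll":0},{"fingers":-0.4,"tx":0,"ty":0,"tz":0,"roll":0},{"fingers":-0.6,"tx":0,"ty":0,"tz":0,"roll":0},{"fingers":-1,"tx":0,"ty":0,"tz":0,"roll":0},{"fingers":-1,"tx":0,"ty":0,"tz":0,"roll":0},{"fingers":-1,"tx":0,"ty":0,"tz":0,"roll":0},{"fingers":-1,"tx":0,"ty":0,"tz":0,"roll":0}]' 20
python3 -c "
from h import *
go(M['spice'],.24,-12.5)"
```

```text
time: 10.25
tool_pos: [0.5327, 0.1962, 0.0807]
tool_rot: [1.935, 1.57, 0.126]
contact_force: [-0.6, 0.8, 0.4]
opening: 0.092
time: 11.25
tool_pos: [0.5325, 0.1962, 0.0802]
tool_rot: [1.647, 1.57, -0.162]
contact_force: [1.6, -0.0, 0.3]
opening: 0.0495
t 11.25 pos [0.5325 0.1962 0.0802] jaw -13.63 open 0.0495 F [ 1.6 -0.   0.3] down [ 0. -0. -1.]
  to (0.507, -0.195) 0.24 -> tx,ty,tz [-3.996  1.688  9.654] roll -0.113 q [ 0.22  0.6   1.61 -0.    0.92  0.46]
```

```bash
python3 -m crank '[{"fingers":-1,"tx":-0.3,"ty":0,"tz":0,"roll":0},{"fingers":-1,"tx":-1,"ty":0,"tz":0,"roll":0},{"fingers":-1,"tx":-1.9,"ty":0,"tz":0,"roll":0},{"fingers":-1,"tx":-2.6,"ty":0.08,"tz":0.4,"roll":0},{"fingers":-1,"tx":-3,"ty":0.24,"tz":1.4,"roll":0},{"fingers":-1,"tx":-3.2,"ty":0.44,"tz":2.5,"roll":0},{"fingers":-1,"tx":-3.2,"ty":0.65,"tz":3.7,"roll":0},{"fingers":-1,"tx":-3.2,"ty":0.86,"tz":4.9,"roll":-0.1}]'
python3 -c "
from h import *
go(M['spice'],.2,-12.5)"
```

```text
time: 12.25
tool_pos: [0.5191, -0.0037, 0.2089]
tool_rot: [1.556, 1.57, -0.235]
contact_force: [-0.0, -0.2, -2.2]
opening: 0.0492
t 12.25 pos [ 0.5191 -0.0037  0.2089] jaw -12.59 open 0.0492 F [-0.  -0.2 -2.2] down [ 0.001 -0.    -1.   ]
  to (0.507, -0.195) 0.2 -> tx,ty,tz [0.224 0.747 4.734] roll -0.009 q [-0.15  0.37  1.61 -0.    1.16  0.06]
```

```bash
python3 -m crank '[{"fingers":-1,"tx":0,"ty":0.18,"tz":1.1,"roll":0},{"fingers":-1,"tx":0,"ty":0.35,"tz":2.2,"roll":0},{"fingers":-1,"tx":0,"ty":0.53,"tz":3.3,"roll":0},{"fingers":-1,"tx":0,"ty":0.68,"tz":4.2,"roll":0},{"fingers":-1,"tx":0.3,"ty":0.75,"tz":4.7,"roll":0},{"fingers":-1,"tx":0.8,"ty":0.75,"tz":4.73,"roll":0},{"fingers":-1,"tx":1.2,"ty":0.75,"tz":4.73,"roll":0},{"fingers":-1,"tx":1.2,"ty":0.75,"tz":4.73,"roll":0}]'
python3 -c "
from h import *
go(M['spice'],.081,-12.5)
im,d=read_camera('scene');cv2.imwrite('pics/s3.png',cv2.resize(im[100:340,240:560,::-1],None,fx=2,fy=2))"
```

```text
time: 13.25
tool_pos: [0.5065, -0.1925, 0.1585]
tool_rot: [-1.9, 1.567, 2.592]
contact_force: [-0.1, -0.3, -0.4]
opening: 0.0492
t 13.25 pos [ 0.5065 -0.1925  0.1585] jaw -12.61 open 0.0492 F [-0.1 -0.3 -0.4] down [-0.003  0.002 -1.   ]
  to (0.507, -0.195) 0.081 -> tx,ty,tz [1.938 0.034 0.062] roll -0.011 q [-0.5   0.47  1.61  0.    1.07 -0.28]
```

View pics/s3.png

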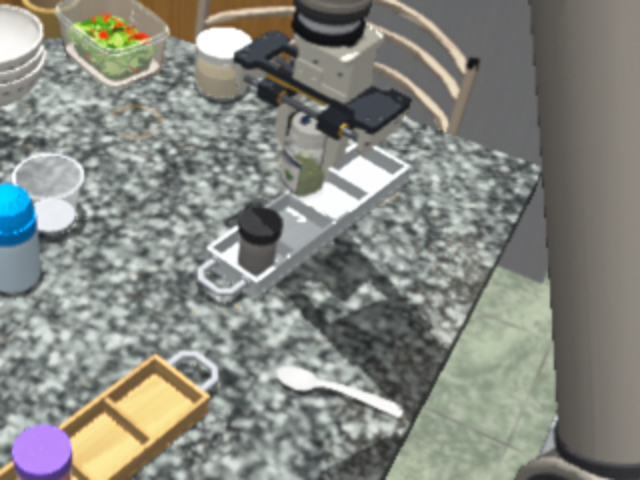

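The spice jar hangs upright over the second pocket (crop 305,190) and clears the pot. Lowering it.

```bash
python3 -m crank '[{"fingers":-1,"tx":0.3,"ty":0,"tz":0.03,"roll":0},{"fingers":-1,"tx":0.8,"ty":0,"tz":0.03,"roll":0},{"fingers":-1,"tx":1.3,"ty":0,"tz":0.03,"roll":0},{"fingers":-1,"tx":1.65,"ty":0,"tz":0.03,"roll":0},{"fingers":-1,"tx":1.83,"ty":0,"tz":0.03,"roll":0},{"fingers":-1,"tx":1.9,"ty":0,"tz":0.03,"roll":0},{"fingers":-1,"tx":1.94,"ty":0,"tz":0.03,"roll":0},{"fingers":-1,"tx":1.94,"ty":0,"tz":0.03,"roll":0}]'
python3 -m crank '[{"fingers":0.2,"tx":0,"ty":0,"tz":0,"roll":0},{"fingers":0.4,"tx":0,"ty":0,"tz":0,"roll":0},{"fingers":0.7,"tx":0,"ty":0,"tz":0,"roll":0},{"fingers":1,"tx":0,"ty":0,"tz":0,"roll":0},{"fingers":1,"tx":-0.3,"ty":0,"tz":0,"roll":0},{"fingers":1,"tx":-1,"ty":0,"tz":0,"roll":0},{"fingers":1,"tx":-2,"ty":0,"tz":0,"roll":0},{"fingers":1,"tx":-3,"ty":0,"tz":0,"roll":0}]'
python3 -c "
from h import *
go(W['wide'],.2,-13.4)"
```

```text
time: 14.3
tool_pos: [0.5074, -0.1949, 0.0829]
tool_rot: [1.195, 1.57, -0.597]
contact_force: [-0.3, -1.0, -1.6]
opening: 0.0496
time: 15.3
tool_pos: [0.5071, -0.1947, 0.2045]
tool_rot: [1.188, 1.57, -0.604]
contact_force: [0.6, -0.2, -1.3]
opening: 0.0917
t 15.3 pos [ 0.5071 -0.1947  0.2045] jaw -12.63 open 0.0917 F [ 0.6 -0.2 -1.3] down [ 0.001 -0.    -1.   ]
  to (0.5471, 0.2718) 0.2 -> tx,ty,tz [  0.11   -1.575 -11.598] roll 0.077 q [-0.51  0.42  1.55 -0.    1.18 -0.29]
```

```bash
python3 -m crank '[{"fingers":1,"tx":0,"ty":-0.08,"tz":-0.6,"roll":0},{"fingers":1,"tx":0,"ty":-0.26,"tz":-1.9,"roll":0},{"fingers":1,"tx":0,"ty":-0.46,"tz":-3.4,"roll":0},{"fingers":1,"tx":0,"ty":-0.67,"tz":-4.9,"roll":0},{"fingers":1,"tx":0,"ty":-0.87,"tz":-6.4,"roll":0},{"fingers":1,"tx":0,"ty":-1.07,"tz":-7.9,"roll":0},{"fingers":1,"tx":0,"ty":-1.28,"tz":-9.4,"roll":0},{"fingers":1,"tx":0,"ty":-1.44,"tz":-10.6,"roll":0.08}]'
python3 -m crank '[{"fingers":1,"tx":0,"ty":-0.11,"tz":-0.8,"roll":0},{"fingers":1,"tx":0,"ty":-0.135,"tz":-1,"roll":0},{"fingers":1,"tx":0.2,"ty":-0.135,"tz":-1,"roll":0},{"fingers":1,"tx":0.5,"ty":-0.135,"tz":-1,"roll":0},{"fingers":1,"tx":0.8,"ty":-0.135,"tz":-1,"roll":0},{"fingers":1,"tx":0.8,"ty":-0.135,"tz":-1,"roll":0},{"fingers":1,"tx":0.8,"ty":-0.135,"tz":-1,"roll":0},{"fingers":1,"tx":0.8,"ty":-0.135,"tz":-1,"roll":0}]'
python3 -c "
from h import *
go(W['wide'],.072,-13.4)
im=check('spice',98);check('pot',74);cv2.imwrite('pics/t2.png',im[...,::-1])"
```

```text
time: 16.3
tool_pos: [0.5435, 0.2341, 0.2035]
tool_rot: [2.077, 1.57, 0.273]
contact_force: [0.9, -0.3, 0.6]
opening: 0.0916
time: 17.3
tool_pos: [0.548, 0.2718, 0.1709]
tool_rot: [2.01, 1.57, 0.204]
contact_force: [-0.6, 0.7, 0.3]
opening: 0.0919
t 17.3 pos [0.548  0.2718 0.1709] jaw -13.44 open 0.0919 F [-0.6  0.7  0.3] down [ 0.001  0.    -1.   ]
  to (0.5471, 0.2718) 0.072 -> tx,ty,tz [ 2.474 -0.025  0.005] roll -0.004 q [ 0.34  0.57  1.39 -0.    1.19  0.57]
spice top n 475 ctr off mm [0.1 2.3] med z 0.1031
pot top n 509 ctr off mm [-0.3  2.1] med z 0.079
```

View pics/t2.png

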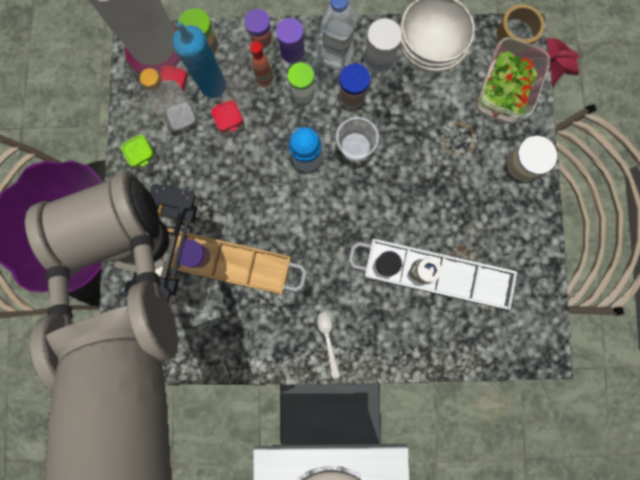

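The spice jar is seated in the second pocket (428,271). The gripper is over the purple-lidded wide jar (193,252).

```bash
python3 -m crank '[{"fingers":1,"tx":0.4,"ty":-0.02,"tz":0,"roll":0},{"fingers":1,"tx":0.9,"ty":-0.02,"tz":0,"roll":0},{"fingers":1,"tx":1.5,"ty":-0.02,"tz":0,"roll":0},{"fingers":1,"tx":2,"ty":-0.02,"tz":0,"roll":0},{"fingers":1,"tx":2.3,"ty":-0.02,"tz":0,"roll":0},{"fingers":1,"tx":2.45,"ty":-0.02,"tz":0,"roll":0},{"fingers":1,"tx":2.47,"ty":-0.02,"tz":0,"roll":0},{"fingers":1,"tx":2.47,"ty":-0.02,"tz":0,"roll":0}]' 20
python3 -m crank '[{"fingers":-0.2,"tx":0,"ty":0,"tz":0,"roll":0},{"fingers":-0.2,"tx":0,"ty":0,"tz":0,"roll":0},{"fingers":-0.4,"tx":0,"ty":0,"tz":0,"roll":0},{"fingers":-0.6,"tx":0,"ty":0,"tz":0,"roll":0},{"fingers":-1,"tx":0,"ty":0,"tz":0,"roll":0},{"fingers":-1,"tx":0,"ty":0,"tz":0,"roll":0},{"fingers":-1,"tx":0,"ty":0,"tz":0,"roll":0},{"fingers":-1,"tx":0,"ty":0,"tz":0,"roll":0}]' 20
python3 -c "
from h import *
go(M['wide'],.2,-12.5)"
```

```text
time: 18.4
tool_pos: [0.5474, 0.2721, 0.0723]
tool_rot: [2.068, 1.57, 0.263]
contact_force: [-0.7, -0.3, 0.2]
opening: 0.0919
time: 19.4
tool_pos: [0.5471, 0.272, 0.0717]
tool_rot: [1.671, 1.571, -0.134]
contact_force: [0.7, -0.5, 1.6]
opening: 0.0528
t 19.4 pos [0.5471 0.272  0.0717] jaw -13.44 open 0.0528 F [ 0.7 -0.5  1.6] down [ 0. -0. -1.]
  to (0.4908, -0.2682) 0.2 -> tx,ty,tz [-3.207  1.77  13.461] roll -0.094 q [ 0.34  0.68  1.49 -0.    0.97  0.57]
```

```bash
python3 -m crank '[{"fingers":-1,"tx":-0.3,"ty":0,"tz":0,"roll":0},{"fingers":-1,"tx":-1,"ty":0,"tz":0,"roll":0},{"fingers":-1,"tx":-1.9,"ty":0,"tz":0,"roll":0},{"fingers":-1,"tx":-2.7,"ty":0.05,"tz":0.4,"roll":0},{"fingers":-1,"tx":-3.3,"ty":0.2,"tz":1.5,"roll":0},{"fingers":-1,"tx":-3.5,"ty":0.36,"tz":2.7,"roll":0},{"fingers":-1,"tx":-3.5,"ty":0.52,"tz":3.9,"roll":0},{"fingers":-1,"tx":-3.5,"ty":0.68,"tz":5.1,"roll":-0.1}]'
python3 -m crank '[{"fingers":-1,"tx":0,"ty":0.13,"tz":1.2,"roll":0},{"fingers":-1,"tx":0,"ty":0.27,"tz":2.4,"roll":0},{"fingers":-1,"tx":0,"ty":0.4,"tz":3.6,"roll":0},{"fingers":-1,"tx":0,"ty":0.54,"tz":4.8,"roll":0},{"fingers":-1,"tx":0,"ty":0.67,"tz":6,"roll":0},{"fingers":-1,"tx":0,"ty":0.8,"tz":7.1,"roll":0},{"fingers":-1,"tx":0,"ty":0.9,"tz":7.9,"roll":0},{"fingers":-1,"tx":0,"ty":0.93,"tz":8.25,"roll":0}]'
python3 -c "
from h import *
go(M['wide'],.2,-12.5)"
```

```text
time: 20.4
tool_pos: [0.5256, 0.0658, 0.2127]
tool_rot: [1.676, 1.57, -0.111]
contact_force: [0.3, -0.3, -1.2]
opening: 0.0528
time: 21.4
tool_pos: [0.4909, -0.2645, 0.2122]
tool_rot: [1.003, 1.57, -0.787]
contact_force: [-0.1, 1.4, -1.3]
opening: 0.0529
t 21.4 pos [ 0.4909 -0.2645  0.2122] jaw -12.54 open 0.0529 F [-0.1  1.4 -1.3] down [ 0. -0. -1.]
  to (0.4908, -0.2682) 0.2 -> tx,ty,tz [0.304 0.017 0.091] roll -0.004 q [-0.63  0.43  1.49 -0.    1.21 -0.41]
```

```bash
python3 -m crank '[{"fingers":-1,"tx":0.1,"ty":0.02,"tz":0.08,"roll":0},{"fingers":-1,"tx":0.5,"ty":0.02,"tz":0.08,"roll":0},{"fingers":-1,"tx":1,"ty":0.02,"tz":0.08,"roll":0},{"fingers":-1,"tx":1.6,"ty":0.02,"tz":0.08,"roll":0},{"fingers":-1,"tx":2,"ty":0.02,"tz":0.08,"roll":0},{"fingers":-1,"tx":2.2,"ty":0.02,"tz":0.08,"roll":0},{"fingers":-1,"tx":2.2,"ty":0.02,"tz":0.08,"roll":0},{"fingers":-1,"tx":2.2,"ty":0.02,"tz":0.08,"roll":0}]'
python3 -c "
from h import *
go(M['wide'],.073,-12.5)"
```

```text
time: 22.4
tool_pos: [0.4919, -0.2666, 0.1245]
tool_rot: [1.141, 1.569, -0.646]
contact_force: [1.3, -0.5, -1.1]
opening: 0.0528
t 22.4 pos [ 0.4919 -0.2666  0.1245] jaw -12.43 open 0.0528 F [ 1.3 -0.5 -1.1] down [ 0.001 -0.001 -1.   ]
  to (0.4908, -0.2682) 0.073 -> tx,ty,tz [ 1.287 -0.019  0.045] roll 0.007 q [-0.63  0.53  1.6  -0.    1.01 -0.42]
```

```bash
python3 -m crank '[{"fingers":-1,"tx":0.2,"ty":0,"tz":0.04,"roll":0},{"fingers":-1,"tx":0.5,"ty":0,"tz":0.04,"roll":0},{"fingers":-1,"tx":0.85,"ty":0,"tz":0.04,"roll":0},{"fingers":-1,"tx":1.1,"ty":0,"tz":0.04,"roll":0},{"fingers":-1,"tx":1.22,"ty":0,"tz":0.04,"roll":0},{"fingers":-1,"tx":1.27,"ty":0,"tz":0.04,"roll":0},{"fingers":-1,"tx":1.29,"ty":0,"tz":0.04,"roll":0},{"fingers":-1,"tx":1.29,"ty":0,"tz":0.04,"roll":0}]'
python3 -m crank '[{"fingers":0.3,"tx":0,"ty":0,"tz":0,"roll":0},{"fingers":0.5,"tx":0,"ty":0,"tz":0,"roll":0},{"fingers":0.8,"tx":0,"ty":0,"tz":0,"roll":0},{"fingers":1,"tx":0,"ty":0,"tz":0,"roll":0},{"fingers":1,"tx":-0.3,"ty":0,"tz":0,"roll":0},{"fingers":1,"tx":-1,"ty":0,"tz":0,"roll":0},{"fingers":1,"tx":-2,"ty":0,"tz":0,"roll":0},{"fingers":1,"tx":-3.2,"ty":0,"tz":0,"roll":0}]'
python3 -c "
from h import *
go(W['shaker'],.2,-13.4)"
```

```text
time: 23.4
tool_pos: [0.4912, -0.268, 0.0724]
tool_rot: [1.109, 1.57, -0.679]
contact_force: [-0.0, 0.5, -1.4]
opening: 0.0526
time: 24.4
tool_pos: [0.4907, -0.2677, 0.2017]
tool_rot: [-1.899, 1.57, 2.597]
contact_force: [0.0, 0.1, -0.8]
opening: 0.0921
t 24.4 pos [ 0.4907 -0.2677  0.2017] jaw -12.43 open 0.0921 F [ 0.   0.1 -0.8] down [-0.001  0.    -1.   ]
  to (0.5657, 0.343) 0.2 -> tx,ty,tz [  0.047  -1.457 -15.312] roll 0.097 q [-0.64  0.45  1.51 -0.    1.19 -0.42]
```

```bash
python3 -m crank '[{"fingers":1,"tx":0,"ty":-0.06,"tz":-0.6,"roll":0},{"fingers":1,"tx":0,"ty":-0.17,"tz":-1.8,"roll":0},{"fingers":1,"tx":0,"ty":-0.3,"tz":-3.1,"roll":0},{"fingers":1,"tx":0,"ty":-0.42,"tz":-4.4,"roll":0},{"fingers":1,"tx":0,"ty":-0.54,"tz":-5.7,"roll":0},{"fingers":1,"tx":0,"ty":-0.67,"tz":-7,"roll":0},{"fingers":1,"tx":0,"ty":-0.79,"tz":-8.3,"roll":0},{"fingers":1,"tx":0,"ty":-0.91,"tz":-9.6,"roll":0.1}]'
python3 -m crank '[{"fingers":1,"tx":0,"ty":-0.12,"tz":-1.3,"roll":0},{"fingers":1,"tx":0,"ty":-0.25,"tz":-2.6,"roll":0},{"fingers":1,"tx":0,"ty":-0.37,"tz":-3.9,"roll":0},{"fingers":1,"tx":0,"ty":-0.47,"tz":-5,"roll":0},{"fingers":1,"tx":0,"ty":-0.51,"tz":-5.5,"roll":0},{"fingers":1,"tx":0,"ty":-0.53,"tz":-5.7,"roll":0},{"fingers":1,"tx":0,"ty":-0.53,"tz":-5.7,"roll":0},{"fingers":1,"tx":0,"ty":-0.53,"tz":-5.7,"roll":0}]'
python3 -c "
from h import *
go(W['shaker'],.083,-13.4)
check('wide',82);check('spice',98)
im,d=read_camera('scene');cv2.imwrite('pics/s4.png',im[...,::-1])"
```

```text
time: 25.4
tool_pos: [0.5383, 0.1166, 0.2011]
tool_rot: [1.746, 1.57, -0.059]
contact_force: [0.4, 0.3, 0.2]
opening: 0.0918
time: 26.4
tool_pos: [0.5707, 0.3406, 0.2004]
tool_rot: [0.555, 1.57, -1.251]
contact_force: [0.5, 0.4, 0.3]
opening: 0.0916
t 26.4 pos [0.5707 0.3406 0.2004] jaw -13.49 open 0.0916 F [0.5 0.4 0.3] down [ 0. -0. -1.]
  to (0.5657, 0.343) 0.083 -> tx,ty,tz [ 2.935 -0.135 -0.031] roll -0.009 q [ 0.42  0.64  1.17 -0.    1.33  0.66]
wide top n 643 ctr off mm [0.5 0.8] med z 0.0869
spice top n 472 ctr off mm [0.  2.5] med z 0.1031
```

View pics/s4.png

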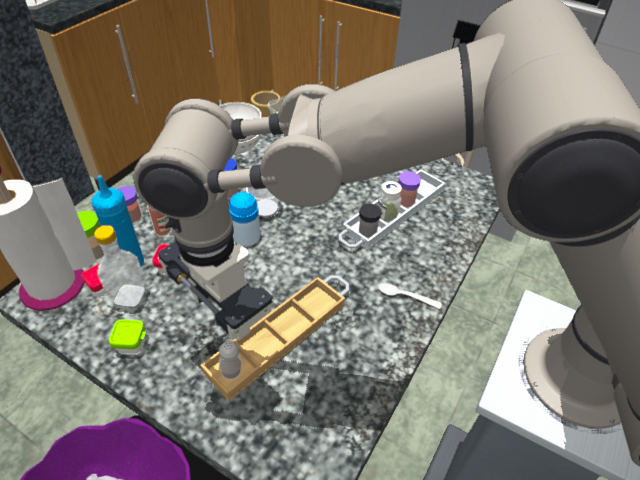

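Three jars now stand in the metal rack (370,218; 391,200; 409,187). The shaker (229,358) is the last one.

```bash
python3 -m crank '[{"fingers":1,"tx":0.4,"ty":-0.13,"tz":-0.03,"roll":0},{"fingers":1,"tx":0.9,"ty":-0.13,"tz":-0.03,"roll":0},{"fingers":1,"tx":1.5,"ty":-0.13,"tz":-0.03,"roll":0},{"fingers":1,"tx":2.1,"ty":-0.13,"tz":-0.03,"roll":0},{"fingers":1,"tx":2.6,"ty":-0.13,"tz":-0.03,"roll":0},{"fingers":1,"tx":2.85,"ty":-0.13,"tz":-0.03,"roll":0},{"fingers":1,"tx":2.93,"ty":-0.13,"tz":-0.03,"roll":0},{"fingers":1,"tx":2.93,"ty":-0.13,"tz":-0.03,"roll":0}]' 20
python3 -m crank '[{"fingers":0,"tx":0,"ty":0,"tz":0,"roll":0},{"fingers":-0.2,"tx":0,"ty":0,"tz":0,"roll":0},{"fingers":-0.4,"tx":0,"ty":0,"tz":0,"roll":0},{"fingers":-0.6,"tx":0,"ty":0,"tz":0,"roll":0},{"fingers":-1,"tx":0,"ty":0,"tz":0,"roll":0},{"fingers":-1,"tx":0,"ty":0,"tz":0,"roll":0},{"fingers":-1,"tx":0,"ty":0,"tz":0,"roll":0},{"fingers":-1,"tx":0,"ty":0,"tz":0,"roll":0}]' 25
python3 -c "
from h import *
go(M['shaker'],.2,-12.5)"
```

```text
time: 27.55
tool_pos: [0.5661, 0.344, 0.0834]
tool_rot: [2.151, 1.57, 0.346]
contact_force: [-1.3, -0.9, -0.1]
opening: 0.0919
time: 28.55
tool_pos: [0.5658, 0.344, 0.0829]
tool_rot: [0.225, 1.571, -1.58]
contact_force: [0.7, 0.0, 0.5]
opening: 0.0345
t 28.55 pos [0.5658 0.344  0.0829] jaw -13.44 open 0.0345 F [0.7 0.  0.5] down [-0. -0. -1.]
  to (0.4746, -0.3414) 0.2 -> tx,ty,tz [-2.927  1.765 17.195] roll -0.094 q [ 0.43  0.75  1.31 -0.    1.08  0.67]
```

```bash
python3 -m crank '[{"fingers":-1,"tx":-0.3,"ty":0,"tz":0,"roll":0},{"fingers":-1,"tx":-0.9,"ty":0,"tz":0,"roll":0},{"fingers":-1,"tx":-1.7,"ty":0,"tz":0,"roll":0},{"fingers":-1,"tx":-2.5,"ty":0.03,"tz":0.3,"roll":0},{"fingers":-1,"tx":-3.2,"ty":0.1,"tz":1,"roll":0},{"fingers":-1,"tx":-3.6,"ty":0.21,"tz":2,"roll":0},{"fingers":-1,"tx":-3.7,"ty":0.32,"tz":3.1,"roll":0},{"fingers":-1,"tx":-3.7,"ty":0.43,"tz":4.2,"roll":-0.09}]'
python3 -m crank '[{"fingers":-1,"tx":0,"ty":0.1,"tz":1.1,"roll":0},{"fingers":-1,"tx":0,"ty":0.2,"tz":2.2,"roll":0},{"fingers":-1,"tx":0,"ty":0.29,"tz":3.3,"roll":0},{"fingers":-1,"tx":0,"ty":0.38,"tz":4.4,"roll":0},{"fingers":-1,"tx":0,"ty":0.48,"tz":5.5,"roll":0},{"fingers":-1,"tx":0,"ty":0.57,"tz":6.6,"roll":0},{"fingers":-1,"tx":0,"ty":0.67,"tz":7.7,"roll":0},{"fingers":-1,"tx":0,"ty":0.76,"tz":8.8,"roll":0}]'
python3 -c "
from h import *
go(M['shaker'],.2,-12.5)"
```

```text
time: 29.55
tool_pos: [0.5434, 0.1754, 0.2324]
tool_rot: [1.892, 1.568, 0.104]
contact_force: [0.1, -1.2, -0.3]
opening: 0.0344
time: 30.55
tool_pos: [0.4965, -0.1751, 0.2319]
tool_rot: [1.308, 1.569, -0.481]
contact_force: [0.4, -0.0, -0.8]
opening: 0.0344
t 30.55 pos [ 0.4965 -0.1751  0.2319] jaw -12.53 open 0.0344 F [ 0.4 -0.  -0.8] down [ 0.001 -0.001 -1.   ]
  to (0.4746, -0.3414) 0.2 -> tx,ty,tz [0.799 0.367 4.178] roll -0.003 q [-0.48  0.36  1.55  0.    1.23 -0.27]
```

```bash
python3 -m crank '[{"fingers":-1,"tx":0,"ty":0.1,"tz":1.1,"roll":0},{"fingers":-1,"tx":0,"ty":0.2,"tz":2.2,"roll":0},{"fingers":-1,"tx":0,"ty":0.28,"tz":3.2,"roll":0},{"fingers":-1,"tx":0,"ty":0.35,"tz":3.8,"roll":0},{"fingers":-1,"tx":0.2,"ty":0.37,"tz":4.1,"roll":0},{"fingers":-1,"tx":0.8,"ty":0.37,"tz":4.1,"roll":0},{"fingers":-1,"tx":1.5,"ty":0.37,"tz":4.1,"roll":0},{"fingers":-1,"tx":1.7,"ty":0.37,"tz":4.1,"roll":0}]'
python3 -m crank '[{"fingers":-1,"tx":0.1,"ty":0,"tz":0,"roll":0},{"fingers":-1,"tx":0.3,"ty":0,"tz":0,"roll":0},{"fingers":-1,"tx":0.5,"ty":0,"tz":0,"roll":0},{"fingers":-1,"tx":0.5,"ty":0,"tz":0,"roll":0},{"fingers":-1,"tx":0.5,"ty":0,"tz":0,"roll":0},{"fingers":-1,"tx":0.5,"ty":0,"tz":0,"roll":0},{"fingers":-1,"tx":0.5,"ty":0,"tz":0,"roll":0},{"fingers":-1,"tx":0.5,"ty":0,"tz":0,"roll":0}]'
python3 -c "
from h import *
go(M['shaker'],.084,-12.5)
im,d=read_camera('scene');cv2.imwrite('pics/s5.png',cv2.resize(im[100:340,240:560,::-1],None,fx=2,fy=2))"
```

```text
time: 31.55
tool_pos: [0.4751, -0.3353, 0.161]
tool_rot: [-2.16, 1.567, 2.335]
contact_force: [-0.3, -0.7, -0.6]
opening: 0.0342
time: 32.55
tool_pos: [0.4756, -0.337, 0.1431]
tool_rot: [0.825, 1.57, -0.965]
contact_force: [-0.1, 1.2, -1.4]
opening: 0.0341
t 32.55 pos [ 0.4756 -0.337   0.1431] jaw -12.53 open 0.0341 F [-0.1  1.2 -1.4] down [ 0. -0. -1.]
  to (0.4746, -0.3414) 0.084 -> tx,ty,tz [ 1.476 -0.002  0.114] roll -0.003 q [-0.75  0.55  1.51 -0.    1.08 -0.53]
```

View pics/s5.png

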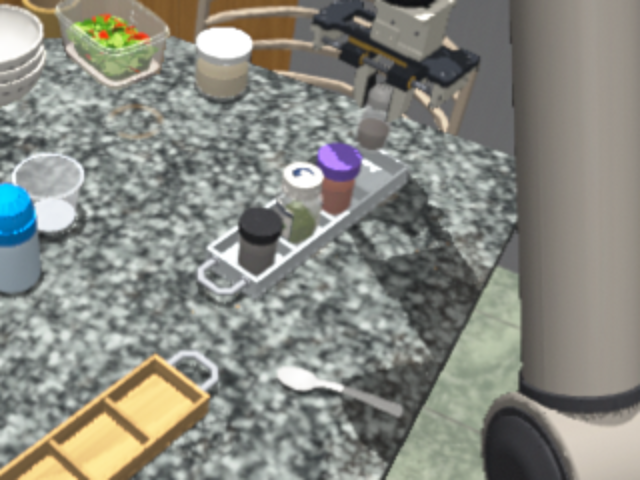

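The shaker hangs upright above the fourth pocket (crop 373,130). It needs a 4 mm correction along the row before lowering.

```bash
python3 -m crank '[{"fingers":-1,"tx":0.2,"ty":0,"tz":0.11,"roll":0},{"fingers":-1,"tx":0.5,"ty":0,"tz":0.11,"roll":0},{"fingers":-1,"tx":0.9,"ty":0,"tz":0.11,"roll":0},{"fingers":-1,"tx":1.2,"ty":0,"tz":0.11,"roll":0},{"fingers":-1,"tx":1.38,"ty":0,"tz":0.11,"roll":0},{"fingers":-1,"tx":1.45,"ty":0,"tz":0.11,"roll":0},{"fingers":-1,"tx":1.48,"ty":0,"tz":0.11,"roll":0},{"fingers":-1,"tx":1.48,"ty":0,"tz":0.11,"roll":0}]'
python3 -m crank '[{"fingers":-0.1,"tx":0,"ty":0,"tz":0,"roll":0},{"fingers":0.3,"tx":0,"ty":0,"tz":0,"roll":0},{"fingers":0.7,"tx":0,"ty":0,"tz":0,"roll":0},{"fingers":1,"tx":0,"ty":0,"tz":0,"roll":0},{"fingers":1,"tx":-0.3,"ty":0,"tz":0,"roll":0},{"fingers":1,"tx":-1,"ty":0,"tz":0,"roll":0},{"fingers":1,"tx":-2,"ty":0,"tz":0,"roll":0},{"fingers":1,"tx":-3.2,"ty":0,"tz":0,"roll":0}]'
python3 -m crank '[{"fingers":1,"tx":-0.5,"ty":-0.5,"tz":0,"roll":0},{"fingers":1,"tx":-0.5,"ty":-1,"tz":0,"roll":0},{"fingers":1,"tx":-0.5,"ty":-1.5,"tz":0.5,"roll":0},{"fingers":1,"tx":-0.5,"ty":-2,"tz":1.2,"roll":0},{"fingers":1,"tx":-0.5,"ty":-2.5,"tz":2,"roll":0},{"fingers":1,"tx":-0.5,"ty":-3,"tz":2.6,"roll":0},{"fingers":1,"tx":-0.5,"ty":-3,"tz":3,"roll":0},{"fingers":1,"tx":-0.5,"ty":-3,"tz":3,"roll":0}]'
python3 -c "
from h import *
go(M['shaker'],.2,-12.5)
im=check('shaker',90)
for n,h in (('pot',74),('wide',82),('spice',98)): check(n,h)
im2,d=read_camera('scene')
cv2.imwrite('pics/f.png',np.hstack([cv2.resize(im,(400,300)),cv2.resize(im2[100:340,240:560],(400,300))])[...,::-1])"
```

```text
time: 33.6
tool_pos: [0.4748, -0.3414, 0.0841]
tool_rot: [0.981, 1.57, -0.808]
contact_force: [-0.1, 0.1, -0.4]
opening: 0.0343
time: 34.6
tool_pos: [0.4744, -0.3409, 0.2133]
tool_rot: [-2.065, 1.57, 2.428]
contact_force: [0.1, -0.6, -0.3]
opening: 0.0915
time: 35.6
tool_pos: [0.3317, -0.4331, 0.2321]
tool_rot: [0.963, 1.57, -0.827]
contact_force: [0.5, 0.2, 0.9]
opening: 0.0916
t 35.6 pos [ 0.3317 -0.4331  0.2321] jaw -12.6 open 0.0916 F [0.5 0.2 0.9] down [ 0.001 -0.001 -1.   ]
  to (0.4746, -0.3414) 0.2 -> tx,ty,tz [ 0.804  2.986 -3.018] roll -0.01 q [-1.06  0.39  1.5   0.    1.25 -0.84]
shaker top n 235 ctr off mm [-2.2 -0. ] med z 0.0912
pot top n 506 ctr off mm [-0.2  2.2] med z 0.0788
wide top n 642 ctr off mm [0.5 0.6] med z 0.0869
spice top n 475 ctr off mm [0.  3.1] med z 0.1033
```

View pics/f.png

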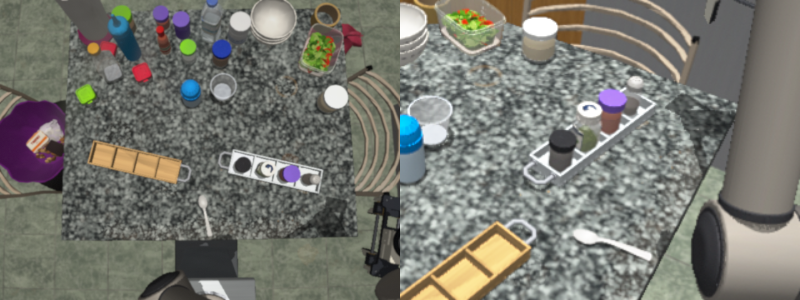

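All four jars stand upright in order, the wooden rack is empty, and the cup and round-topped jar haven't moved.

```bash
python3 -c "
from cell import hand_in
print(hand_in())"
```

```text
the job is handed in; nothing more can be done
None
```

I moved all four jars straight from the wooden rack to the matching metal-rack pockets, counted from the loop handles: short pot, spice jar, wide-lid jar, then shaker. The job was handed in at about 36 s on the robot's clock; `hand_in()` gave no verdict.

- **Position:** the last top-camera check put every jar within about 3 mm of its pocket centre. Lid heights matched jars standing on the pocket floor (79, 103, 87 and about 91 mm above the table). The shaker's 91 mm is a median over its domed cap, the same kind of reading as before the move.
- **Clear of the scene:** in the last picture the jars stand upright and released. The wooden rack is empty, and the cup and round-topped jar look unmoved (judged by eye, not measured). The gripper was withdrawn from the rack and touching nothing.
- **One small disagreement:** the gripper read 49 mm on the spice jar, which is listed as 47 mm. It had no effect on the placing.

No check failed.

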